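Load the vial incubator and run its carriage in under the hood

ROBOT

A 7-joint arm with a two-finger parallel gripper is mounted at the origin on a cart in front of the work surface, level with it; the furniture and walls round the work are solid. World frame = base frame: x ahead of the robot, y to its left, z up, the work surface at z = 0. Lengths are in m, angles in rad, forces in N, time in s.
With the tool pointing down it reaches from about 0.4 to 0.85 m from the base axis. Payload 10.4 kg.
Tool frame: the origin (TCP) lies at the centre of the arm's flange, where the gripper is bolted on; the fingertips stand 182 mm ahead of it and the grasp point (between the pads) lies r.grasp_offset ahead of it (r.grasp_offset is the distance from the TCP to the grasp point, in m); z points along the fingers, y is the line along which they close (so a half turn about z gives the same grasp; the last joint's range is limited). The gripper opens to 87 mm and grips with 3 to 60 N. Pads are 19 mm wide; open, the fingers measure 117 mm over their backs; the gripper's body (75 mm by 190 mm) begins 51 mm behind the grasp point.
Start: joints at [-1.205, 0.332, -0.065, 1.46, 0.022, 1.35, -0.088], TCP at [0.237, 0.578, 0.405] pointing down, gripper open.
Joint ranges: [-2.6, 2.6], [-0.5, 2.12], [-1.47, 1.34], [0.16, 2.42], [-1.27, 4.41], [0.06, 2.06], [-2.6, 2.6]. Speed limits (rad/s): [2.22, 2.22, 2.79, 2.79, 3.14, 3.14, 3.14].

INTERFACE

Orientations are given as a unit quaternion [x, y, z, w].
In Python, from bench import status, vision, job, spotter, r gives the robot as it stands. The module is installed in compiled form; this text tells all that it offers.
- The arm moves only by the tool play_rows, never from a script. Its argument "series" is a list of rows, each a list of 6 numbers: the shift along the tool's x, y, z each as a share of 150 mm, from -1 to 1, then the turn, a rotation vector about the tool's x, y, z each as a share of 30 degrees, from -1 to 1. In form: [[x, y, z, ax, ay, az], ...]. A call has 1 to 5 rows; each row is the pose to reach, as a shift and turn from the pose commanded when the call began, along the tool's axes at that moment; what a row does not reach only later rows make up. A row lasts 1/10 s, in which the tool goes at most 50 mm and 8.59 degrees, less where a joint would pass 70% of its speed; a pose out of reach is approached as far as the arm can. A call with a number of a shift or a turn outside -1 to 1 is refused whole. A call with a gripper value outside its range is refused whole. "fingers" is the opening, from -1 (shut) to 1 (fully open), set as the call begins (left out, the last holds). The fingers move at their own pace and stop on an object; "squeeze" is the grip in N (left out, the last holds). Time passes only in rows, so rows that repeat a pose let the fingers close. It gives the time, the measured TCP pose, the force, the opening and the grip force at its end, in the units of the state.
- status.read_state(): the state, without advancing time (a new reading comes with each control period).
- vision.camera(name): name is "scene" or "side" or "wrist"; returns the picture (384x512x3 uint8, blue, green, red); there is no depth.
- vision.calibration(name): a dict with "fx", "fy", "cx", "cy" (pixels), "D" ([k1, k2, p1, p2, k3] as OpenCV has them; the pictures are not rectified), "rvec" (rotation vector, rad) and "tvec" (3), from world to camera coordinates, as OpenCV has them; the wrist camera has in their place "T_tool_cam" (4x4, takes a point from camera to tool coordinates, whose origin is the TCP and whose axes are the flange's). Camera axes: x right, y down, z forward; pixel columns grow to the right and rows downward; lengths in m; the calibration is good to about 2 mm. A picture is of the moment at which its call begins: read the wrist's pose just before it. calibration takes no time and is no camera call.
- job.close_job(): hands the job in; it is judged then, once.
Trained networks look in the newest picture that a camera, given by its name, has taken for a name from the list of things; names that differ only in an ending like _2 or _b are one class to them, and where a whole thing is asked for, a point or a joint stands for the part that bears it (a point fixed in the world has none). Each returns a list of dicts, best first, with "conf" (0 to 1); they miss things now and then, are a little off and sometimes report something else, mostly with a low value. They report only what shows in the picture. A call takes as long as a camera call. They do not tell look-alikes from the thing itself.
- spotter.boxes_of(camera, name): "point" ([x, y, z] in m, in world coordinates, good to about 4 mm: the middle of the surface that is visible of it).
- spotter.regions_of(camera, name): "pixels" (384x512 bool, what is visible of it).
The state is a dict: "time": time; "joint_positions": joint angles; "joint_vel": joint speeds; "joint_torque": joint torques, N m; "ee_pos": TCP position; "eef_rot": TCP orientation; "ft_force": force on the tool from outside, world axes, zero at the start; "torque": the same for the moment, N m; "width": finger opening in m; "grip_force": force on a finger pad.
Only numpy, scipy, OpenCV 4.12 (cv2) and the standard library are available. Lean on these libraries where they do the work, as an engineer would, in place of code of your own. Each camera call takes 0.05 s, during which the arm holds its last target. There are 200 camera calls.

TASK

Load the vial incubator: stand each of the four amber screw-cap vials in the aluminium heating block whose bore fits it (largest vial in the widest bore, and so on down to the smallest), right down to the bottom of the bore. When all four are in, push the carriage by its bar handle all the way in under the hood. Keep the vials upright throughout.

Things in the scene. Friction and masses are not known exactly. Their poses are not given: they have to be found in the camera images.
- vial_xl: The largest of the four amber glass vials with a white screw cap and a white label band, standing upright and loose: 35 mm in diameter over its whole height, cap included (the foot tapers in 2.5 mm over its lowest 4.5 mm), 66 mm tall with the 14 mm cap on top. Origin: centre of its underside, z up its axis. Grip it across the cap and upper body.
- vial_l: The second largest of the four amber glass vials with a white screw cap and a white label band, standing upright and loose: 27 mm in diameter over its whole height, cap included (the foot tapers in 2.5 mm over its lowest 4.5 mm), 61 mm tall with the 14 mm cap on top. Origin: centre of its underside, z up its axis. Grip it across the cap and upper body.
- vial_m: The third largest of the four amber glass vials with a white screw cap and a white label band, standing upright and loose: 20 mm in diameter over its whole height, cap included (the foot tapers in 2.5 mm over its lowest 4.5 mm), 56 mm tall with the 14 mm cap on top. Origin: centre of its underside, z up its axis. Grip it across the cap and upper body.
- vial_s: The smallest of the four amber glass vials with a white screw cap and a white label band, standing upright and loose: 13 mm in diameter over its whole height, cap included (the foot tapers in 2.5 mm over its lowest 4.5 mm), 51 mm tall with the 14 mm cap on top. Origin: centre of its underside, z up its axis. Grip it across the cap and upper body.
- block_xl: Square aluminium heating block, 52 x 52 x 32 mm, with one central bore 41 mm wide (the largest bore; 3 mm chamfer) and 24 mm deep, its flat bottom 8 mm above the block's underside; takes the 35 mm vial. Origin: centre of its underside, 16 mm above the worktop; z up, x towards the hood. Loose, 0.18 kg, in a shallow carriage pocket; the four stand in a row, 55 mm apart, in any order.
- block_l: Square aluminium heating block, 52 x 52 x 32 mm, with one central bore 33 mm wide (the second largest bore; 3 mm chamfer) and 24 mm deep, its flat bottom 8 mm above the block's underside; takes the 27 mm vial. Origin: centre of its underside, 16 mm above the worktop; z up, x towards the hood. Loose, 0.18 kg, in a shallow carriage pocket; the four stand in a row, 55 mm apart, in any order.
- block_m: Square aluminium heating block, 52 x 52 x 32 mm, with one central bore 26 mm wide (the third largest bore; 3 mm chamfer) and 24 mm deep, its flat bottom 8 mm above the block's underside; takes the 20 mm vial. Origin: centre of its underside, 16 mm above the worktop; z up, x towards the hood. Loose, 0.18 kg, in a shallow carriage pocket; the four stand in a row, 55 mm apart, in any order.
- block_s: Square aluminium heating block, 52 x 52 x 32 mm, with one central bore 19 mm wide (the smallest bore; 3 mm chamfer) and 24 mm deep, its flat bottom 8 mm above the block's underside; takes the 13 mm vial. Origin: centre of its underside, 16 mm above the worktop; z up, x towards the hood. Loose, 0.18 kg, in a shallow carriage pocket; the four stand in a row, 55 mm apart, in any order.
- carriage (a joint): Travel (m) of the incubator's steel carriage along its own +x (the blocks' x): 0 fully out (start; hood front 80 mm behind the line of block centres), 0.11 fully home, blocks under the hood. About 3 N friction, a stop at either end, stays where left. Hood underside 98 mm, top 110 mm above the worktop; the tallest vial, seated, reaches 90 mm.
- carriage_handle (a point): Middle of the carriage's bar handle: a level round steel bar, 10 mm thick, 100 mm wide, 30 mm above the worktop, 35 mm in front of the low white front panel (top at 43 mm) and 70 mm in front of the line of block centres. x: push direction (towards the hood), y along the bar. Push the bar from its robot side.
Things that resemble listed ones, but are neither listed nor needed, are in the scene too. Leave any turquoise or yellow look-alike of the vial_l alone. What is shaped like the vial_xl but purple is not meant.

How it is judged:
By the outcome, as a careful person would: the job done as asked, in the order asked, and still so for the second after the job is handed in, with the robot touching nothing.
It also fails if it takes over 128 s, if anything falls off the work surface, if the arm or the gripper's body presses on something with over 40 N, if the wrist force passes 120 N, or if a joint passes its speed limit or range.

## Working session

There is one attempt and no reset: what is moved stays moved. The work goes in short steps, Python scripts to look and compute and a tool call to move; the robot and the scene stay as the last step left them, time stands still between calls to the robot, and variables do not carry over. Pictures are saved under pics/ and viewed, at most 14 in all, crops included, and the job is handed in when it is done.

Besides the shell and the picture viewer there is one more tool, called after "Request:" as name(argument=value, ...), one argument or row to a line, values as JSON. play_rows: Moves the arm, as the interface text tells. Shift numbers are shares of 150 mm and turn numbers shares of 30 degrees, none past 1 either way. Its arguments: {"type":"object","properties":{"series":{"type":"array","items":{"type":"array","items":{"type":"number"}}},"fingers":{"type":"number"},"squeeze":{"type":"number"}},"required":["series"]}

```bash
mkdir -p pics; python3 - <<'E'
from bench import status, vision, job, spotter, r
import cv2, numpy as np
print(r.grasp_offset, status.read_state())
a=vision.camera("scene"); b=vision.camera("side")
cv2.imwrite("pics/a.png",a); cv2.imwrite("pics/b.png",b)
for c in("scene","side"):
  k=vision.calibration(c); R=cv2.Rodrigues(np.array(k["rvec"]))[0]; print(c,k["fx"],"pos",-R.T@np.array(k["tvec"]).ravel())
  K=np.array([[k["fx"],0,k["cx"]],[0,k["fy"],k["cy"]],[0,0,1]])
  for n in["vial_xl","vial_l","vial_m","vial_s","block_xl","block_l","block_m","block_s","carriage_handle"]:
    for d in spotter.boxes_of(c,n):
      p=np.array(d["point"]); px=cv2.projectPoints(p.reshape(1,1,3),np.array(k["rvec"]),np.array(k["tvec"]),K,np.array(k["D"]))[0].ravel()
      print(n,round(d["conf"],2),p.round(3),px.round())
print(vision.calibration("wrist"))
E
```

```text
0.1635 {'time': 0.0, 'joint_positions': array([-1.2045873 ,  0.3328569 , -0.06469996,  1.46095372,  0.02160575,
        1.34990508, -0.08853299]), 'joint_vel': array([-0.001214  ,  0.00091671, -0.00134888,  0.00083474, -0.00166161,
       -0.00171567,  0.00241894]), 'joint_torque': array([-1.95089800e-03, -6.23261976e+01,  2.32082012e-02, -3.89903641e+01,
       -6.15664618e-02,  3.97323340e-02,  1.65340803e-04]), 'ee_pos': array([0.23687337, 0.57822717, 0.40395719]), 'eef_rot': array([ 1.93187408e-01,  9.81161616e-01, -7.06355299e-04, -1.01839013e-04]), 'ft_force': array([ 0.56490767,  0.20740383, -0.27206248]), 'torque': array([ 0.01564029, -0.00212329,  0.03843348]), 'grip_force': 0.0, 'width': 0.08710313897736004}
scene 487.09946025906066 pos [-0.31524505  0.65528869  0.5118659 ]
vial_xl 0.77 [0.402 0.128 0.04 ] [318. 184.]
vial_xl 0.57 [0.482 0.096 0.051] [309. 162.]
vial_xl 0.54 [0.541 0.279 0.03 ] [223. 180.]
vial_xl 0.46 [0.383 0.286 0.031] [255. 213.]
vial_l 0.93 [0.209 0.404 0.039] [243. 281.]
vial_l 0.8 [0.288 0.383 0.043] [232. 249.]
vial_l 0.66 [0.356 0.347 0.046] [233. 
[... 1558 characters left out ...]
.21  0.022] [276. 209.]
vial_s 0.58 [0.292 0.388 0.045] [274. 262.]
vial_s 0.57 [0.216 0.404 0.039] [307. 286.]
carriage_handle 0.66 [0.535 0.286 0.032] [211. 203.]
{'fx': 269.1432475266174, 'fy': 269.1432475266174, 'cx': 257.6225100158239, 'cy': 189.7388989669313, 'D': array([-0.05441872,  0.        ,  0.        ,  0.        ,  0.        ]), 'T_tool_cam': array([[ 1.10920399e-03, -9.54925675e-01, -2.96842929e-01,
         8.06791990e-02],
       [ 9.99999384e-01,  1.04733561e-03,  3.67452390e-04,
        -2.96511464e-04],
       [-3.99955514e-05, -2.96843154e-01,  9.54926249e-01,
         2.11615703e-02],
       [ 0.00000000e+00,  0.00000000e+00,  0.00000000e+00,
         1.00000000e+00]])}
```

```bash
python3 - <<'E'
import cv2
a=cv2.imread("pics/a.png"); b=cv2.imread("pics/b.png")
cv2.imwrite("pics/a1.png",cv2.resize(a[120:320,140:374],None,fx=3,fy=3,interpolation=cv2.INTER_CUBIC)[:600,:800])
E
```

```text
(no output)
```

View pics/a1.png

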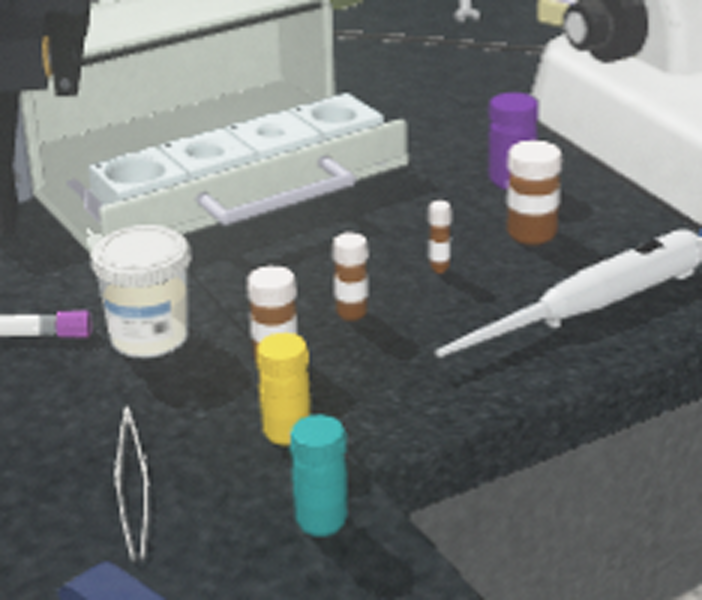

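View pics/b.png

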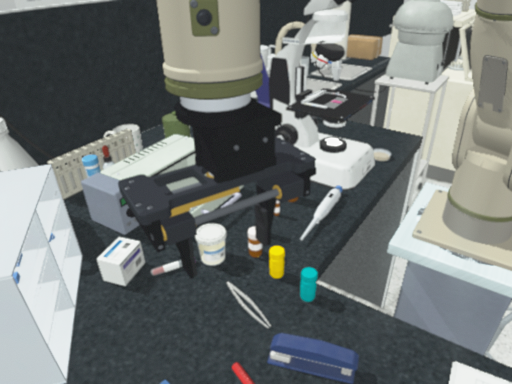

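The amber vials stand, in the scene picture, at: L (232,222, partly behind the yellow one), M (255,214), S (284,201) and XL (318,184). The look-alikes are yellow (232,249), turquoise (243,281) and purple (309,162). The bores from left to right look like XL, M, S, L. I'll check all of this from above with the wrist camera.

Request:
play_rows(
  series=[
    [-0.25, -0.19, 0, 0, 0, 0],
    [-0.5, -0.38, 0, 0, 0, 0],
    [-0.75, -0.57, 0, 0, 0, 0],
    [-0.97, -0.75, 0, 0, 0, 0],
  ],
)

```text
time: 1.4
ee_pos: [0.33, 0.417, 0.4049]
eef_rot: [0.194, 0.981, 0.0, 0.0]
ft_force: [0.3, -0.4, -0.1]
width: 0.0872
grip_force: 0.0
```

Request:
play_rows(
  series=[
    [-0.25, -0.19, 0, 0, 0, 0],
    [-0.5, -0.38, 0, 0, 0, 0],
    [-0.75, -0.57, 0, 0, 0, 0],
    [-0.97, -0.75, 0, 0, 0, 0],
    [-0.97, -0.75, 0, 0, 0, 0],
  ],
)

```text
time: 1.9
ee_pos: [0.4238, 0.2543, 0.4052]
eef_rot: [0.198, 0.98, -0.0, 0.001]
ft_force: [-0.5, 0.1, 0.5]
width: 0.0871
grip_force: 0.0
```

```bash
cat > h.py <<'E'
from bench import status, vision, job, spotter, r
import cv2, numpy as np
from scipy.spatial.transform import Rotation as Ro
def wrist(n):
    for _ in range(1):
        s=status.read_state(); im=vision.camera("wrist")
    k=vision.calibration("wrist"); T=np.eye(4)
    T[:3,:3]=Ro.from_quat(s["eef_rot"]).as_matrix(); T[:3,3]=s["ee_pos"]
    W=T@k["T_tool_cam"]; K=np.array([[k["fx"],0,k["cx"]],[0,k["fy"],k["cy"]],[0,0,1]])
    cv2.imwrite(f"pics/{n}.png",im); np.savez(f"{n}.npz",W=W,K=K,D=k["D"])
    return im,W,K,np.array(k["D"])
def ray(px,z,W,K,D):
    u=cv2.undistortPoints(np.array(px,float).reshape(-1,1,2),K,D).reshape(-1,2)
    d=np.c_[u,np.ones(len(u))]@W[:3,:3].T; o=W[:3,3]
    return o+d*((z-o[2])/d[:,2])[:,None]
def proj(p,W,K,D):
    V=np.linalg.inv(W); return cv2.projectPoints(np.array(p,float).reshape(-1,1,3),cv2.Rodrigues(V[:3,:3])[0],V[:3,3],K,D)[0].reshape(-1,2)
E
python3 - <<'E'
from h import *
im,W,K,D=wrist("w1")
s=status.read_state(); print(s["time"],s["ee_pos"],s["eef_rot"])
for n in["vial_xl","vial_l","vial_m","vial_s","block_xl","block_l","block_m","block_s","carriage_handle"]:
    for d in spotter.boxes_of("wrist",n): print(n,round(d["conf"],2),np.round(d["point"],3),proj(d["point"],W,K,D).round())
cv2.imwrite("pics/w1b.png",cv2.resize(im,(800,600),interpolation=cv2.INTER_CUBIC))
E
```

```text
1.95 [0.4222431  0.25726291 0.40509529] [1.95830113e-01 9.80637764e-01 2.09052801e-04 3.14114986e-04]
vial_xl 0.95 [0.41  0.132 0.07 ] [[163. 203.]]
vial_l 0.86 [0.302 0.371 0.065] [[315.  32.]]
vial_l 0.85 [0.368 0.345 0.062] [[312. 101.]]
vial_l 0.84 [0.388 0.282 0.055] [[267. 138.]]
vial_l 0.73 [0.406 0.207 0.048] [[219. 173.]]
vial_m 0.86 [0.302 0.371 0.065] [[315.  32.]]
vial_m 0.85 [0.368 0.345 0.062] [[312. 101.]]
vial_m 0.84 [0.388 0.282 0.055] [[267. 138.]]
vial_m 0.73 [0.406 0.207 0.048] [[219. 173.]]
vial_s 0.86 [0.302 0.371 0.065] [[315.  32.]]
vial_s 0.85 [0.368 0.345 0.062] [[312. 101.]]
vial_s 0.84 [0.388 0.282 0.055] [[267. 138.]]
vial_s 0.73 [0.406 0.207 0.048] [[219. 173.]]
block_xl 0.64 [0.569 0.366 0.042] [[370. 233.]]
block_l 0.86 [0.549 0.255 0.05 ] [[293. 252.]]
block_l 0.75 [0.591 0.184 0.049] [[257. 291.]]
block_l 0.75 [0.558 0.288 0.048] [[316. 248.]]
block_m 0.86 [0.549 0.255 0.05 ] [[293. 252.]]
block_m 0.75 [0.591 0.184 0.049] [[257. 291.]]
block_m 0.75 [0.558 0.288 0.048] [[316. 248.]]
block_s 0.86 [0.549 0.255 0.05 ] [[293. 252.]]
block_s 0.75 [0.591 0.184 0.049] [[257. 291.]]
block_s 0.75 [0.558 0.288 0.048] [[316. 248.]]
carriage_handle 0.57 [0.531 0.284 0.031] [[305. 228.]]
```

View pics/w1b.png

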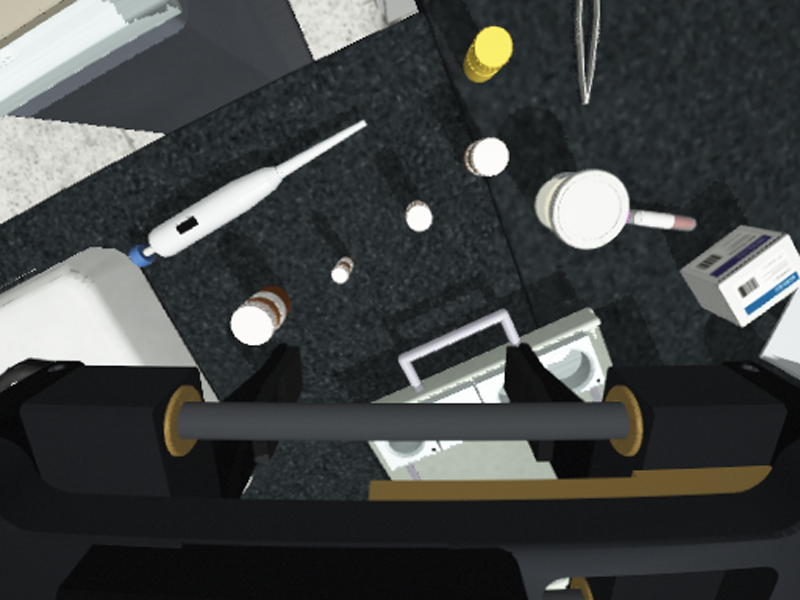

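The XL vial is at (255,322), S at (342,270), M at (418,215) and L at (487,157). Yellow is at (490,45). The blocks are partly hidden under the gripper. I'll move forward to see the bores and align the gripper with the row.

Request:
play_rows(
  series=[
    [-0.25, 0.2, 0, 0, 0, -0.15],
    [-0.5, 0.4, 0, 0, 0, -0.35],
    [-0.75, 0.65, 0, 0, 0, -0.55],
    [-1, 0.85, 0, 0, 0, -0.75],
    [-1, 0.85, 0, 0, 0, -0.75],
  ],
)

```text
time: 2.9
ee_pos: [0.612, 0.3223, 0.3997]
eef_rot: [-0.003, 1.0, -0.002, -0.002]
ft_force: [-0.4, -0.6, -1.2]
width: 0.0872
grip_force: 0.0
```

Request:
play_rows(
  series=[
    [0, 0, 0, 0, 0, 0],
    [0, 0, 0, 0, 0, 0],
  ],
)

```text
time: 3.1
ee_pos: [0.6074, 0.321, 0.4051]
eef_rot: [-0.002, 1.0, 0.0, -0.0]
ft_force: [-0.3, 0.4, 0.4]
width: 0.0873
grip_force: 0.0
```

```bash
python3 - <<'E'
from h import *
im,W,K,D=wrist("w2")
s=status.read_state(); print(s["time"],s["ee_pos"],s["eef_rot"])
cv2.imwrite("pics/w2b.png",cv2.resize(im,(800,600),interpolation=cv2.INTER_CUBIC))
E
```

```text
3.15 [0.60711603 0.32093964 0.40575163] [-1.90955800e-03  9.99997997e-01  5.14764085e-04  3.07875332e-04]
```

View pics/w2b.png

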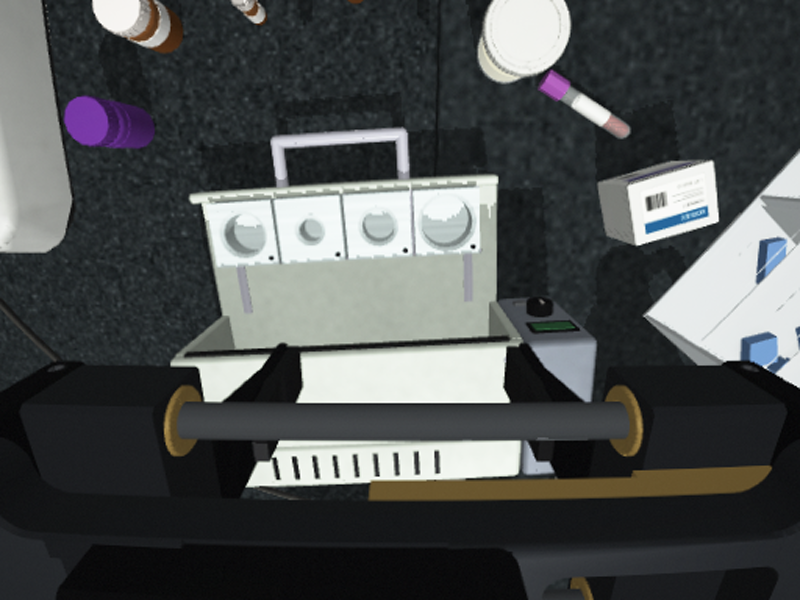

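From left to right (rising y) the bores are L (247,235), S (311,230), M (379,226) and XL (447,220). The handle is at about (340,137). A zoomed crop will give the corners accurately.

```bash
python3 - <<'E'
import cv2
im=cv2.imread("pics/w2.png")
cv2.imwrite("pics/w2c.png",cv2.resize(im[75:180,120:320],None,fx=4,fy=4,interpolation=cv2.INTER_CUBIC))
E
```

```text
(no output)
```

View pics/w2c.png

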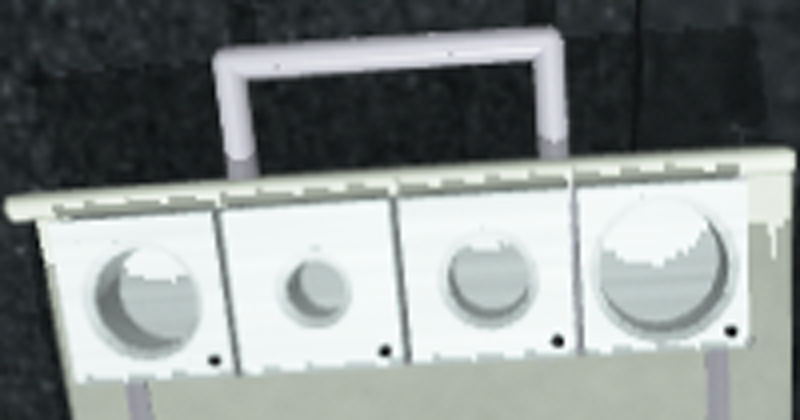

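Rim centres in the crop are L (143,300), S (314,289), M (488,279) and XL (665,267). The handle bar runs from (222,62) to (555,44).

```bash
python3 - <<'E'
from h import *
f=np.load("w2.npz"); a=(f["W"],f["K"],f["D"])
c=lambda q:np.array(q,float)/4+[120-.375,75-.375]
P=ray(c([(143,300),(314,289),(488,279),(665,267)]),.048,*a); print(P.round(4)); 
d=P[3]-P[0]; print("len",np.linalg.norm(d),"row yaw",np.degrees(np.arctan2(-d[0],d[1])))
print(np.diff(P,axis=0).round(4))
print("handle",ray(c([(222,62),(555,44)]),.032,*a).round(4))
# vials from w1: cap-top centres
f=np.load("w1.npz"); a=(f["W"],f["K"],f["D"]); im=cv2.imread("pics/w1.png")
for n,h,bx in[("xl",.066,(140,185,185,225)),("l",.061,(292,85,332,118)),("m",.056,(255,122,282,152)),("s",.051,(206,160,232,186))]:
    x0,y0,x1,y1=bx; g=im[y0:y1,x0:x1].min(2); m=(g>170).astype(np.uint8)
    N,L,S,C=cv2.connectedComponentsWithStats(m); i=1+S[1:,4].argmax(); cn=C[i]+[x0,y0]
    print(n,S[i][:5],cn.round(1),ray([cn],h,*a).round(4))
E
```

```text
[[0.5785 0.1915 0.048 ]
 [0.5751 0.2459 0.048 ]
 [0.5719 0.3004 0.048 ]
 [0.5679 0.3554 0.048 ]]
len 0.16422233039170098 row yaw 3.720371643769753
[[-0.0034  0.0545  0.    ]
 [-0.0032  0.0545  0.    ]
 [-0.004   0.0549  0.    ]]
handle [[0.5067 0.2175 0.032 ]
 [0.5016 0.3209 0.032 ]]
xl [  8  10  28  26 540] [161.  207.8] [[0.4157 0.1239 0.066 ]]
l [ 10   3  23  25 444] [313.3 100. ] [[0.3676 0.3468 0.061 ]]
m [  5   9  17  17 217] [267.8 139. ] [[0.3894 0.2817 0.056 ]]
s [ 6 10 11 11 83] [217.  175.6] [[0.4078 0.2045 0.051 ]]
```

```bash
python3 - <<'E'
from h import *
f=np.load("w1.npz"); a=(f["W"],f["K"],f["D"])
k=vision.calibration("scene"); V=np.eye(4); V[:3,:3]=cv2.Rodrigues(np.array(k["rvec"]))[0]; V[:3,3]=np.array(k["tvec"]).ravel()
b=(np.linalg.inv(V),np.array([[k["fx"],0,k["cx"]],[0,k["fy"],k["cy"]],[0,0,1]]),np.array(k["D"]))
for z in(.05,.06,.07,.08,.09): print(z,ray([(377.6,132.5)],z,*a).round(3)[0],ray([(140+140/3,120+245/3)],z,*b).round(3)[0])
print("micro edge",[ray([(130/1.5625,250/1.5625),(215/1.5625,400/1.5625)],z,*a).round(3).tolist() for z in(0,.08)])
# vials from scene: project predicted cap centre & base
for n,h,p in[("xl",.066,(.4157,.1239)),("l",.061,(.3676,.3468)),("m",.056,(.3894,.2817)),("s",.051,(.4078,.2045))]:
    q=proj([(*p,h),(*p,0)],*b); print(n,((q-[140,120])*3).round())
E
```

```text
0.05 [0.434 0.41  0.05 ] [0.461 0.393 0.05 ]
0.06 [0.432 0.406 0.06 ] [0.444 0.399 0.06 ]
0.07 [0.429 0.403 0.07 ] [0.427 0.404 0.07 ]
0.08 [0.427 0.399 0.08 ] [0.41 0.41 0.08]
0.09 [0.424 0.395 0.09 ] [0.394 0.416 0.09 ]
micro edge [[[0.318, 0.019, 0.0], [0.489, 0.013, 0.0]], [[0.324, 0.074, 0.08], [0.46, 0.069, 0.08]]]
xl [[530. 151.]
 [527. 235.]]
l [[269. 276.]
 [274. 361.]]
m [[347. 239.]
 [349. 315.]]
s [[436. 204.]
 [436. 270.]]
```

Request:
play_rows(
  series=[
    [0.3, 0.03, 0.1, 0, 0, 0],
    [0.55, 0.06, 0.2, 0, 0, 0],
    [0.8, 0.09, 0.35, 0, 0, 0],
  ],
  fingers=0.13,
  squeeze=15,
)

```text
time: 3.45
ee_pos: [0.4856, 0.3339, 0.3539]
eef_rot: [-0.002, 1.0, 0.002, 0.001]
ft_force: [0.5, 0.5, -0.2]
width: 0.0703
grip_force: 0.0
```

Request:
play_rows(
  series=[
    [0.3, 0.03, 0.1, 0, 0, 0],
    [0.55, 0.06, 0.2, 0, 0, 0],
    [0.8, 0.08, 0.35, 0, 0, 0],
    [0.8, 0.08, 0.35, 0, 0, 0],
    [0.8, 0.08, 0.35, 0, 0, 0],
  ],
)

```text
time: 3.95
ee_pos: [0.3667, 0.3453, 0.3008]
eef_rot: [-0.003, 1.0, 0.001, 0.0]
ft_force: [0.1, -0.3, 0.7]
width: 0.0495
grip_force: 0.0
```

```bash
cat >> h.py <<'E'
def look(n,zoom=True):
    im,W,K,D=wrist(n); s=status.read_state()
    print(round(s["time"],2),s["ee_pos"].round(4),s["eef_rot"].round(4),s["width"])
    return im,W,K,D
E
python3 - <<'E'
from h import *
im,W,K,D=look("w3")
print(proj([(.3676,.3468,.061),(.3676,.3468,0)],W,K,D))
cv2.imwrite("pics/w3b.png",cv2.resize(im[60:324,120:392],None,fx=2,fy=2,interpolation=cv2.INTER_CUBIC))
E
```

```text
4.0 [0.368  0.3453 0.3012] [-2.e-03  1.e+00  1.e-03  9.e-04] 0.04932076947831241
[[259.60833663 204.7105819 ]
 [259.15208573 184.93659656]]
```

View pics/w3b.png

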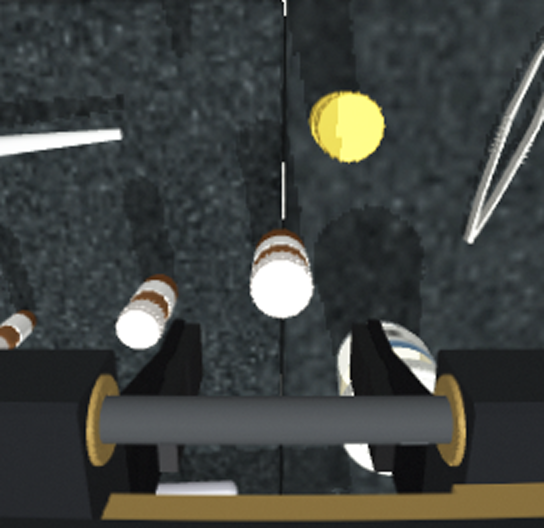

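The cap is at (260,203), within 2 px of the prediction, so I descend and grip.

Request:
play_rows(
  series=[
    [0, 0, 0.2, 0, 0, 0],
    [0, 0, 0.4, 0, 0, 0],
    [0, 0, 0.585, 0, 0, 0],
    [0, 0, 0.585, 0, 0, 0],
    [0, 0, 0.585, 0, 0, 0],
  ],
)

```text
time: 4.5
ee_pos: [0.3689, 0.3455, 0.2131]
eef_rot: [-0.001, 1.0, 0.0, 0.0]
ft_force: [0.3, 0.0, 0.6]
width: 0.0492
grip_force: 0.0
```

Request:
play_rows(
  series=[
    [0, 0, 0, 0, 0, 0],
    [0, 0, 0, 0, 0, 0],
    [0, 0, 0, 0, 0, 0],
    [0, 0, 0, 0, 0, 0],
    [0, 0, 0, 0, 0, 0],
  ],
  fingers=-1,
  squeeze=20,
)

```text
time: 5.0
ee_pos: [0.3681, 0.3458, 0.2126]
eef_rot: [-0.002, 1.0, 0.0, 0.0]
ft_force: [0.1, 1.1, 3.2]
width: 0.0265
grip_force: 19.7
```

Request:
play_rows(
  series=[
    [0, 0, -0.1, 0, 0, 0],
    [0, 0, -0.3, 0, 0, 0],
    [0, 0, -0.5, 0, 0, 0],
    [0, 0, -0.5, 0, 0, 0],
  ],
)

```text
time: 5.4
ee_pos: [0.3688, 0.3464, 0.2908]
eef_rot: [-0.002, 1.0, 0.002, 0.002]
ft_force: [1.6, 0.7, -1.4]
width: 0.0265
grip_force: 19.7
```

Request:
play_rows(
  series=[
    [-0.25, -0.18, 0, 0, 0, 0],
    [-0.48, -0.35, 0, 0, 0, 0],
    [-0.7, -0.515, 0, 0, 0, 0],
  ],
)

```text
time: 5.7
ee_pos: [0.4742, 0.2675, 0.2866]
eef_rot: [-0.002, 1.0, -0.0, -0.0]
ft_force: [1.0, -0.6, 0.3]
width: 0.0266
grip_force: 19.7
```

Request:
play_rows(
  series=[
    [-0.25, -0.18, 0, 0, 0, 0],
    [-0.48, -0.35, 0, 0, 0, 0],
    [-0.7, -0.515, 0, 0, 0, 0],
    [-0.7, -0.515, 0, 0, 0, 0],
    [-0.7, -0.515, 0, 0, 0, 0],
  ],
)

```text
time: 6.2
ee_pos: [0.5789, 0.1909, 0.286]
eef_rot: [-0.001, 1.0, -0.0, -0.001]
ft_force: [-0.9, 0.8, -0.6]
width: 0.0261
grip_force: 19.7
```

```bash
python3 - <<'E'
from h import *
im,W,K,D=look("w4")
cv2.imwrite("pics/w4b.png",cv2.resize(im[100:324,120:392],None,fx=2.6,fy=2.6,interpolation=cv2.INTER_CUBIC))
for z in(.048,): print(((proj([(.5785,.1915,z),(.5751,.2459,z)],W,K,D)-[120,100])*2.6).round())
E
```

```text
6.25 [0.5782 0.1921 0.2861] [-2.e-03  1.e+00 -1.e-04 -7.e-04] 0.026205765979921584
[[362. 272.]
 [527. 263.]]
```

View pics/w4b.png

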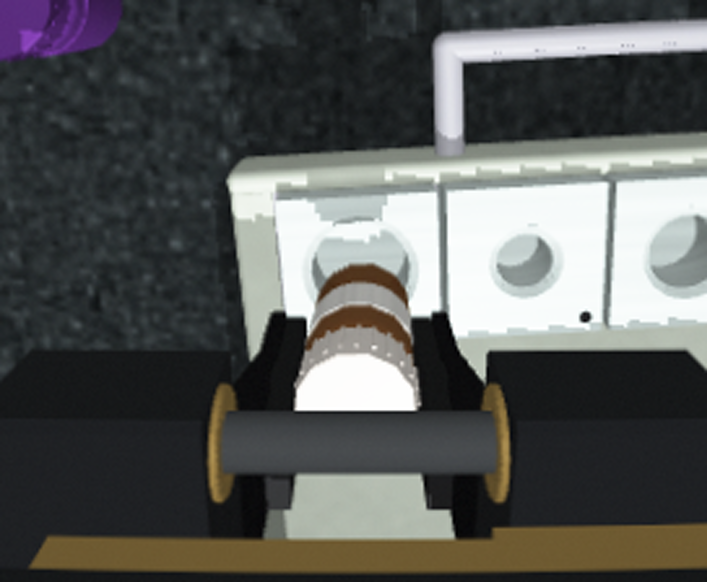

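The vial sits over the L bore, whose rim centre at about (361,263) is close to the predicted (362,272). I descend in stages, watching the force.

Request:
play_rows(
  series=[
    [0, 0, 0.12, 0, 0, 0],
    [0, 0, 0.24, 0, 0, 0],
    [0, 0, 0.24, 0, 0, 0],
  ],
)

```text
time: 6.55
ee_pos: [0.5768, 0.1929, 0.2486]
eef_rot: [-0.003, 1.0, -0.001, -0.002]
ft_force: [0.1, -0.9, -0.9]
width: 0.0264
grip_force: 19.7
```

Request:
play_rows(
  series=[
    [0, 0, 0.04, 0, 0, 0],
    [0, 0, 0.08, 0, 0, 0],
    [0, 0, 0.08, 0, 0, 0],
  ],
)

```text
time: 6.85
ee_pos: [0.5782, 0.1922, 0.2386]
eef_rot: [-0.002, 1.0, 0.0, -0.0]
ft_force: [-0.4, -0.3, -1.7]
width: 0.0264
grip_force: 19.7
```

Request:
play_rows(
  series=[
    [0, 0, 0.01, 0, 0, 0],
    [0, 0, 0.01, 0, 0, 0],
  ],
)

```text
time: 7.05
ee_pos: [0.5786, 0.1919, 0.2377]
eef_rot: [-0.002, 1.0, 0.0, 0.0]
ft_force: [-0.2, -1.0, -0.8]
width: 0.0263
grip_force: 19.7
```

Request:
play_rows(
  series=[
    [0, 0, 0, 0, 0, 0],
    [0, 0, 0, 0, 0, 0],
    [0, 0, 0, 0, 0, 0],
  ],
  fingers=-0.15,
)

```text
time: 7.35
ee_pos: [0.5786, 0.1918, 0.2377]
eef_rot: [-0.002, 1.0, 0.0, 0.0]
ft_force: [0.2, -0.2, -0.6]
width: 0.0356
grip_force: 0.0
```

Request:
play_rows(
  series=[
    [0, 0, -0.1, 0, 0, 0],
    [0, 0, -0.3, 0, 0, 0],
    [0, 0, -0.55, 0, 0, 0],
    [0, 0, -0.55, 0, 0, 0],
  ],
)

```text
time: 7.75
ee_pos: [0.58, 0.192, 0.3267]
eef_rot: [-0.002, 1.0, 0.002, 0.004]
ft_force: [1.9, 0.3, 0.4]
width: 0.037
grip_force: 0.0
```

Request:
play_rows(
  series=[
    [0.2, 0.1, 0.0, 0, 0, 0],
    [0.42, 0.2, 0.05, 0, 0, 0],
    [0.63, 0.3, 0.15, 0, 0, 0],
  ],
  fingers=-0.03,
)

```text
time: 8.05
ee_pos: [0.4831, 0.237, 0.2991]
eef_rot: [-0.002, 1.0, 0.001, 0.001]
ft_force: [0.5, 0.4, -1.1]
width: 0.0418
grip_force: 0.0
```

Request:
play_rows(
  series=[
    [0.2, 0.1, 0.05, 0, 0, 0],
    [0.42, 0.2, 0.1, 0, 0, 0],
    [0.63, 0.3, 0.18, 0, 0, 0],
    [0.63, 0.3, 0.18, 0, 0, 0],
    [0.63, 0.3, 0.18, 0, 0, 0],
  ],
)

```text
time: 8.55
ee_pos: [0.389, 0.2814, 0.2712]
eef_rot: [-0.003, 1.0, 0.0, 0.0]
ft_force: [0.4, 0.1, 0.1]
width: 0.042
grip_force: 0.0
```

```bash
python3 - <<'E'
from h import *
im,W,K,D=look("w5")
q=proj([(.3894,.2817,.056)],W,K,D)[0]; print(q)
x,y=q.astype(int); g=im[max(0,y-25):y+16,x-25:x+25].min(2); m=(g>170).astype(np.uint8)
N,L,S,C=cv2.connectedComponentsWithStats(m); i=1+S[1:,4].argmax(); c=C[i]+[x-25,y-25]; print(S[i],c,ray([c],.056,W,K,D))
E
```

```text
8.6 [0.3898 0.281  0.2714] [-1.9e-03  1.0e+00  4.0e-04  6.0e-04] 0.041940564394433305
[258.56739405 215.24108144]
[ 13   9  26  28 561] [258.77361854 212.83065954] [[0.38737802 0.28184484 0.056     ]]
```

Request:
play_rows(
  series=[
    [0, 0, 0.2, 0, 0, 0],
    [0, 0, 0.405, 0, 0, 0],
    [0, 0, 0.405, 0, 0, 0],
    [0, 0, 0.405, 0, 0, 0],
  ],
)

```text
time: 9.0
ee_pos: [0.3901, 0.2808, 0.2105]
eef_rot: [-0.001, 1.0, -0.0, 0.0]
ft_force: [0.7, -0.1, 1.5]
width: 0.0422
grip_force: 0.0
```

Request:
play_rows(
  series=[
    [0, 0, 0, 0, 0, 0],
    [0, 0, 0, 0, 0, 0],
    [0, 0, 0, 0, 0, 0],
    [0, 0, 0, 0, 0, 0],
    [0, 0, 0, 0, 0, 0],
  ],
  fingers=-1,
  squeeze=18,
)

```text
time: 9.5
ee_pos: [0.3894, 0.2813, 0.2103]
eef_rot: [-0.002, 1.0, 0.0, 0.0]
ft_force: [0.5, -0.0, 4.6]
width: 0.0191
grip_force: 17.9
```

Request:
play_rows(
  series=[
    [0, 0, -0.1, 0, 0, 0],
    [0, 0, -0.3, 0, 0, 0],
    [0, 0, -0.5, 0, 0, 0],
    [0, 0, -0.5, 0, 0, 0],
  ],
)

```text
time: 9.9
ee_pos: [0.3901, 0.2819, 0.2884]
eef_rot: [-0.002, 1.0, 0.002, 0.002]
ft_force: [0.5, -0.2, -0.9]
width: 0.0193
grip_force: 17.9
```

Request:
play_rows(
  series=[
    [-0.2, 0.02, 0, 0, 0, 0],
    [-0.4, 0.04, 0, 0, 0, 0],
    [-0.61, 0.06, 0, 0, 0, 0],
  ],
)

```text
time: 10.2
ee_pos: [0.4814, 0.2906, 0.2843]
eef_rot: [-0.002, 1.0, -0.0, -0.0]
ft_force: [0.2, 0.3, -0.1]
width: 0.0191
grip_force: 17.9
```

Request:
play_rows(
  series=[
    [-0.2, 0.02, 0, 0, 0, 0],
    [-0.4, 0.04, 0, 0, 0, 0],
    [-0.6, 0.065, 0, 0, 0, 0],
    [-0.6, 0.065, 0, 0, 0, 0],
    [-0.6, 0.065, 0, 0, 0, 0],
  ],
)

```text
time: 10.7
ee_pos: [0.5706, 0.3004, 0.2835]
eef_rot: [-0.002, 1.0, -0.0, -0.001]
ft_force: [-0.3, -0.3, -1.1]
width: 0.0192
grip_force: 17.9
```

```bash
python3 - <<'E'
from h import *
im,W,K,D=look("w6")
cv2.imwrite("pics/w6b.png",cv2.resize(im[100:324,100:412],None,fx=2.5,fy=2.5,interpolation=cv2.INTER_CUBIC))
E
```

```text
10.75 [0.57   0.3006 0.2839] [-2.e-03  1.e+00 -3.e-04 -7.e-04] 0.018950990564316147
```

View pics/w6b.png

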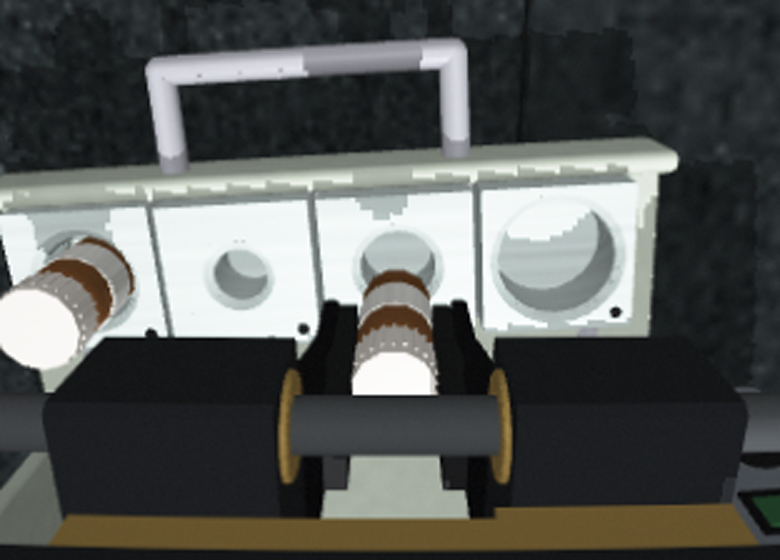

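L stands upright in its bore at the left, (45,300). M hangs centred above the M bore at (398,262).

Request:
play_rows(
  series=[
    [0, 0, 0.12, 0, 0, 0],
    [0, 0, 0.24, 0, 0, 0],
    [0, 0, 0.24, 0, 0, 0],
  ],
)

```text
time: 11.05
ee_pos: [0.5689, 0.3005, 0.2464]
eef_rot: [-0.002, 1.0, -0.001, -0.002]
ft_force: [-0.4, 0.6, -0.6]
width: 0.0195
grip_force: 17.9
```

Request:
play_rows(
  series=[
    [0, 0, 0.04, 0, 0, 0],
    [0, 0, 0.08, 0, 0, 0],
    [0, 0, 0.08, 0, 0, 0],
  ],
)

```text
time: 11.35
ee_pos: [0.5703, 0.3006, 0.2365]
eef_rot: [-0.002, 1.0, -0.0, -0.0]
ft_force: [-0.5, -0.6, -1.1]
width: 0.0192
grip_force: 17.9
```

Request:
play_rows(
  series=[
    [0, 0, 0.01, 0, 0, 0],
    [0, 0, 0.01, 0, 0, 0],
  ],
)

```text
time: 11.55
ee_pos: [0.5707, 0.3006, 0.2355]
eef_rot: [-0.002, 1.0, 0.0, 0.0]
ft_force: [0.2, -0.7, 0.2]
width: 0.0192
grip_force: 17.9
```

Request:
play_rows(
  series=[
    [0, 0, 0, 0, 0, 0],
    [0, 0, 0, 0, 0, 0],
    [0, 0, 0, 0, 0, 0],
  ],
  fingers=-0.31,
)

```text
time: 11.85
ee_pos: [0.5707, 0.3006, 0.2354]
eef_rot: [-0.002, 1.0, 0.0, 0.0]
ft_force: [-0.7, 0.1, 0.8]
width: 0.0288
grip_force: 0.0
```

Request:
play_rows(
  series=[
    [0, 0, -0.1, 0, 0, 0],
    [0, 0, -0.3, 0, 0, 0],
    [0, 0, -0.55, 0, 0, 0],
    [0, 0, -0.55, 0, 0, 0],
  ],
)

```text
time: 12.25
ee_pos: [0.572, 0.301, 0.3248]
eef_rot: [-0.002, 1.0, 0.003, 0.004]
ft_force: [0.9, 0.0, -0.3]
width: 0.0301
grip_force: 0.0
```

Request:
play_rows(
  series=[
    [0.18, -0.1, 0.0, 0, 0, 0],
    [0.36, -0.2, 0.05, 0, 0, 0],
    [0.55, -0.32, 0.15, 0, 0, 0],
  ],
  fingers=-0.2,
)

```text
time: 12.55
ee_pos: [0.4878, 0.2521, 0.2968]
eef_rot: [-0.002, 1.0, 0.001, 0.001]
ft_force: [-0.0, -0.5, 0.3]
width: 0.0348
grip_force: 0.0
```

Request:
play_rows(
  series=[
    [0.18, -0.1, 0.05, 0, 0, 0],
    [0.36, -0.2, 0.1, 0, 0, 0],
    [0.54, -0.32, 0.17, 0, 0, 0],
    [0.54, -0.32, 0.17, 0, 0, 0],
    [0.54, -0.32, 0.17, 0, 0, 0],
  ],
)

```text
time: 13.05
ee_pos: [0.4076, 0.2039, 0.2707]
eef_rot: [-0.002, 1.0, 0.001, 0.001]
ft_force: [0.2, 0.3, 0.1]
width: 0.0346
grip_force: 0.0
```

```bash
python3 - <<'E'
from h import *
im,W,K,D=look("w7")
q=proj([(.4078,.2045,.051)],W,K,D)[0]; print(q)
x,y=q.astype(int); g=im[max(0,y-20):y+16,x-20:x+20].min(2); m=(g>170).astype(np.uint8)
N,L,S,C=cv2.connectedComponentsWithStats(m); i=1+S[1:,4].argmax(); c=C[i]+[x-20,y-20]; print(S[i],c,ray([c],.051,W,K,D))
E
```

```text
13.1 [0.4082 0.2043 0.2709] [-1.9e-03  1.0e+00  7.0e-04  9.0e-04] 0.03469743101525855
[258.77953018 212.69919726]
[ 12   8  17  20 270] [257.93333333 209.8962963 ] [[0.40541488 0.20381584 0.051     ]]
```

Request:
play_rows(
  series=[
    [0.01, 0, 0.2, 0, 0, 0],
    [0.01, 0, 0.41, 0, 0, 0],
    [0.01, 0, 0.41, 0, 0, 0],
    [0.01, 0, 0.41, 0, 0, 0],
  ],
)

```text
time: 13.5
ee_pos: [0.4068, 0.2044, 0.209]
eef_rot: [-0.002, 1.0, -0.0, -0.0]
ft_force: [0.5, -0.2, 0.0]
width: 0.035
grip_force: 0.0
```

Request:
play_rows(
  series=[
    [0, 0, 0, 0, 0, 0],
    [0, 0, 0, 0, 0, 0],
    [0, 0, 0, 0, 0, 0],
    [0, 0, 0, 0, 0, 0],
    [0, 0, 0, 0, 0, 0],
  ],
  fingers=-1,
  squeeze=15,
)

```text
time: 14.0
ee_pos: [0.4063, 0.2041, 0.2088]
eef_rot: [-0.002, 1.0, 0.0, 0.0]
ft_force: [0.8, 0.2, 4.4]
width: 0.0123
grip_force: 15.0
```

Request:
play_rows(
  series=[
    [0, 0, -0.1, 0, 0, 0],
    [0, 0, -0.3, 0, 0, 0],
    [0, 0, -0.5, 0, 0, 0],
    [0, 0, -0.5, 0, 0, 0],
  ],
)

```text
time: 14.4
ee_pos: [0.4071, 0.2045, 0.2868]
eef_rot: [-0.002, 1.0, 0.002, 0.002]
ft_force: [0.3, 0.4, 0.1]
width: 0.0122
grip_force: 15.0
```

Request:
play_rows(
  series=[
    [-0.18, 0.05, 0, 0, 0, 0],
    [-0.37, 0.1, 0, 0, 0, 0],
    [-0.56, 0.14, 0, 0, 0, 0],
  ],
)

```text
time: 14.7
ee_pos: [0.4907, 0.2257, 0.2828]
eef_rot: [-0.002, 1.0, 0.0, -0.0]
ft_force: [-0.4, 0.8, 0.1]
width: 0.0128
grip_force: 15.0
```

Request:
play_rows(
  series=[
    [-0.18, 0.05, 0, 0, 0, 0],
    [-0.37, 0.1, 0, 0, 0, 0],
    [-0.56, 0.14, 0, 0, 0, 0],
    [-0.56, 0.14, 0, 0, 0, 0],
    [-0.56, 0.14, 0, 0, 0, 0],
  ],
)

```text
time: 15.2
ee_pos: [0.5737, 0.2464, 0.2821]
eef_rot: [-0.002, 1.0, -0.0, -0.001]
ft_force: [0.2, -0.4, -0.5]
width: 0.0124
grip_force: 15.0
```

```bash
python3 - <<'E'
from h import *
im,W,K,D=look("w8")
cv2.imwrite("pics/w8b.png",cv2.resize(im[100:324,100:412],None,fx=2.5,fy=2.5,interpolation=cv2.INTER_CUBIC))
E
```

```text
15.25 [0.5732 0.2464 0.2824] [-1.9e-03  1.0e+00 -3.0e-04 -7.0e-04] 0.012564223087146855
```

View pics/w8b.png

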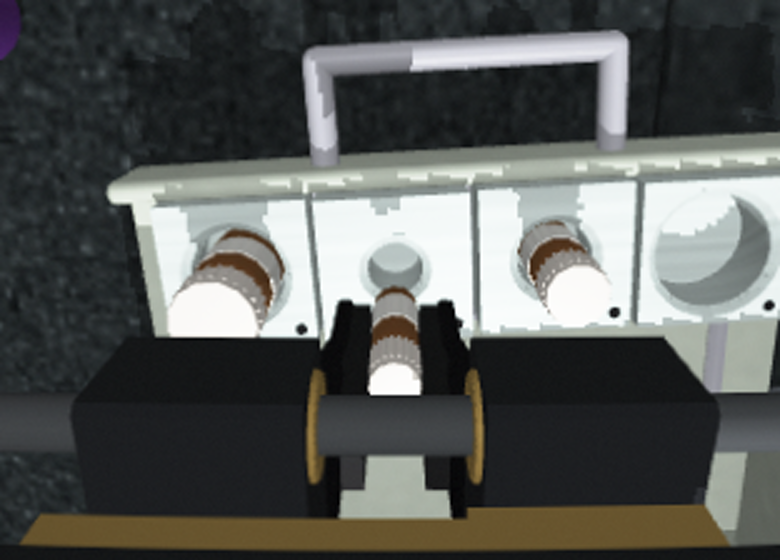

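L and M are seated, and S hangs centred over its bore at (396,268).

Request:
play_rows(
  series=[
    [0, 0, 0.12, 0, 0, 0],
    [0, 0, 0.24, 0, 0, 0],
    [0, 0, 0.24, 0, 0, 0],
  ],
)

```text
time: 15.55
ee_pos: [0.5721, 0.2463, 0.245]
eef_rot: [-0.002, 1.0, -0.001, -0.002]
ft_force: [-0.0, -0.9, 0.0]
width: 0.0121
grip_force: 15.0
```

Request:
play_rows(
  series=[
    [0, 0, 0.04, 0, 0, 0],
    [0, 0, 0.08, 0, 0, 0],
    [0, 0, 0.08, 0, 0, 0],
  ],
)

```text
time: 15.85
ee_pos: [0.5736, 0.2466, 0.235]
eef_rot: [-0.002, 1.0, -0.0, -0.0]
ft_force: [-0.3, -0.4, -0.3]
width: 0.0126
grip_force: 15.0
```

Request:
play_rows(
  series=[
    [0, 0, 0.012, 0, 0, 0],
    [0, 0, 0.012, 0, 0, 0],
  ],
)

```text
time: 16.05
ee_pos: [0.5739, 0.2466, 0.2336]
eef_rot: [-0.002, 1.0, 0.0, 0.0]
ft_force: [-0.1, 0.0, 0.3]
width: 0.0123
grip_force: 15.0
```

Request:
play_rows(
  series=[
    [0, 0, 0, 0, 0, 0],
    [0, 0, 0, 0, 0, 0],
    [0, 0, 0, 0, 0, 0],
  ],
  fingers=-0.47,
)

```text
time: 16.35
ee_pos: [0.5739, 0.2466, 0.2336]
eef_rot: [-0.002, 1.0, 0.0, 0.0]
ft_force: [0.0, 0.6, -0.6]
width: 0.0223
grip_force: 0.0
```

Request:
play_rows(
  series=[
    [0, 0, -0.1, 0, 0, 0],
    [0, 0, -0.3, 0, 0, 0],
    [0, 0, -0.55, 0, 0, 0],
    [0, 0, -0.55, 0, 0, 0],
  ],
)

```text
time: 16.75
ee_pos: [0.5753, 0.2468, 0.3227]
eef_rot: [-0.002, 1.0, 0.002, 0.004]
ft_force: [0.8, 0.4, -0.2]
width: 0.0228
grip_force: 0.0
```

Request:
play_rows(
  series=[
    [0.18, -0.13, 0.0, 0, 0, 0],
    [0.36, -0.27, 0.05, 0, 0, 0],
    [0.53, -0.41, 0.09, 0, 0, 0],
  ],
  fingers=0.31,
)

```text
time: 17.05
ee_pos: [0.4936, 0.1841, 0.303]
eef_rot: [-0.002, 1.0, 0.0, 0.0]
ft_force: [0.0, -0.9, 0.3]
width: 0.0397
grip_force: 0.0
```

Request:
play_rows(
  series=[
    [0.18, -0.13, 0.0, 0, 0, 0],
    [0.36, -0.27, 0.05, 0, 0, 0],
    [0.53, -0.41, 0.09, 0, 0, 0],
    [0.53, -0.41, 0.09, 0, 0, 0],
    [0.53, -0.41, 0.09, 0, 0, 0],
  ],
)

```text
time: 17.55
ee_pos: [0.4154, 0.1229, 0.2899]
eef_rot: [-0.002, 1.0, 0.001, 0.001]
ft_force: [0.6, 1.0, -0.5]
width: 0.0569
grip_force: 0.0
```

```bash
python3 - <<'E'
from h import *
im,W,K,D=look("w9")
q=proj([(.4157,.1239,.066)],W,K,D)[0]; print(q)
x,y=q.astype(int); g=im[max(0,y-30):y+26,x-35:x+35].min(2); m=(g>170).astype(np.uint8)
N,L,S,C=cv2.connectedComponentsWithStats(m); i=1+S[1:,4].argmax(); c=C[i]+[x-35,y-30]; print(S[i],c,ray([c],.066,W,K,D))
cv2.imwrite("pics/w9b.png",cv2.resize(im[60:324,60:452],None,fx=2,fy=2))
E
```

```text
17.6 [0.4159 0.1233 0.29  ] [-2.e-03  1.e+00  6.e-04  9.e-04] 0.056813650379988444
[259.27501465 210.75232031]
[  12    9   43   41 1322] [257.3774584  209.70347958] [[0.41479587 0.12236153 0.066     ]]
```

View pics/w9b.png

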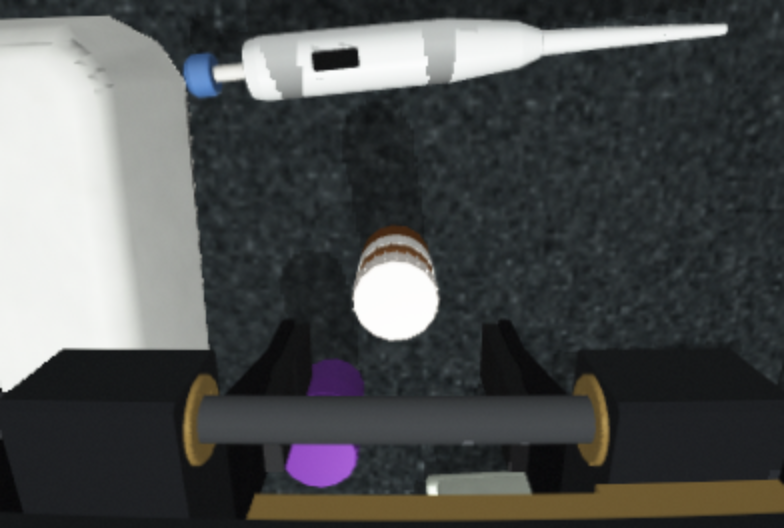

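The amber XL cap is at (396,299). Purple is at (325,465) and the microscope base is clear of the gripper. I grip XL, lift it high and carry it in front of the row.

Request:
play_rows(
  series=[
    [0.007, -0.005, 0.2, 0, 0, 0],
    [0.007, -0.005, 0.4, 0, 0, 0],
    [0.007, -0.005, 0.483, 0, 0, 0],
    [0.007, -0.005, 0.483, 0, 0, 0],
    [0.007, -0.005, 0.483, 0, 0, 0],
  ],
)

```text
time: 18.1
ee_pos: [0.4151, 0.1228, 0.2171]
eef_rot: [-0.002, 1.0, 0.0, 0.0]
ft_force: [-0.4, -0.1, -0.7]
width: 0.0567
grip_force: 0.0
```

Request:
play_rows(
  series=[
    [0, 0, 0, 0, 0, 0],
    [0, 0, 0, 0, 0, 0],
    [0, 0, 0, 0, 0, 0],
    [0, 0, 0, 0, 0, 0],
    [0, 0, 0, 0, 0, 0],
  ],
  fingers=-1,
  squeeze=25,
)

```text
time: 18.6
ee_pos: [0.4145, 0.1223, 0.2169]
eef_rot: [-0.002, 1.0, 0.0, 0.0]
ft_force: [-0.2, 0.3, 2.7]
width: 0.0341
grip_force: 25.0
```

Request:
play_rows(
  series=[
    [0, 0, -0.1, 0, 0, 0],
    [0, 0, -0.3, 0, 0, 0],
    [0, 0, -0.55, 0, 0, 0],
    [0, 0, -0.67, 0, 0, 0],
    [0, 0, -0.67, 0, 0, 0],
  ],
)

```text
time: 19.1
ee_pos: [0.4149, 0.1224, 0.3194]
eef_rot: [-0.002, 1.0, 0.001, 0.002]
ft_force: [-0.3, 0.9, -1.0]
width: 0.0344
grip_force: 25.0
```

Request:
play_rows(
  series=[
    [-0.05, 0.2, 0, 0, 0, 0],
    [-0.1, 0.4, 0, 0, 0, 0],
    [-0.15, 0.6, 0, 0, 0, 0],
    [-0.25, 0.8, 0, 0, 0, 0],
    [-0.25, 0.8, 0, 0, 0, 0],
  ],
)

```text
time: 19.6
ee_pos: [0.4513, 0.2461, 0.3155]
eef_rot: [-0.004, 1.0, 0.0, -0.0]
ft_force: [0.0, -0.5, -1.0]
width: 0.0342
grip_force: 25.0
```

Request:
play_rows(
  series=[
    [-0.1, 0.25, 0, 0, 0, 0],
    [-0.3, 0.5, 0, 0, 0, 0],
    [-0.55, 0.7, 0, 0, 0, 0],
    [-0.76, 0.745, 0, 0, 0, 0],
    [-0.76, 0.745, 0, 0, 0, 0],
  ],
)

```text
time: 20.1
ee_pos: [0.5674, 0.3542, 0.3142]
eef_rot: [-0.001, 1.0, -0.001, -0.0]
ft_force: [-0.3, -0.2, -1.7]
width: 0.0342
grip_force: 25.0
```

```bash
python3 - <<'E'
from h import *
im,W,K,D=look("w10")
cv2.imwrite("pics/w10b.png",cv2.resize(im[100:324,100:412],None,fx=2.5,fy=2.5,interpolation=cv2.INTER_CUBIC))
E
```

```text
20.15 [0.566  0.3538 0.3145] [-1.2e-03  1.0e+00 -1.4e-03 -8.0e-04] 0.03451347583213763
```

View pics/w10b.png

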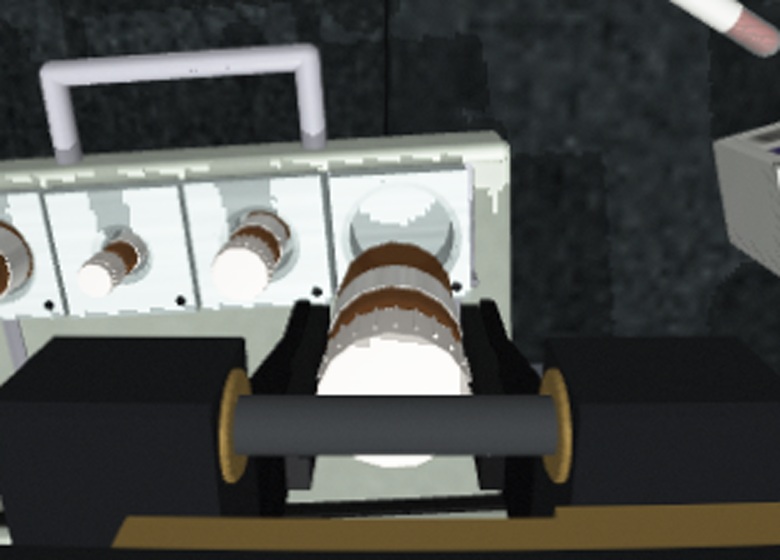

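S and M are seated. The XL bore centre is at about (403,240), roughly 2 mm in +y from the vial, so I correct for that and lower.

Request:
play_rows(
  series=[
    [0, 0.012, 0.12, 0, 0, 0],
    [0, 0.012, 0.24, 0, 0, 0],
    [0, 0.012, 0.37, 0, 0, 0],
    [0, 0.012, 0.37, 0, 0, 0],
  ],
)

```text
time: 20.55
ee_pos: [0.5636, 0.3554, 0.2584]
eef_rot: [-0.002, 1.0, -0.001, -0.002]
ft_force: [1.2, -0.0, -1.4]
width: 0.0343
grip_force: 25.0
```

Request:
play_rows(
  series=[
    [0, 0, 0.04, 0, 0, 0],
    [0, 0, 0.08, 0, 0, 0],
    [0, 0, 0.11, 0, 0, 0],
    [0, 0, 0.11, 0, 0, 0],
  ],
)

```text
time: 20.95
ee_pos: [0.5646, 0.3563, 0.2445]
eef_rot: [-0.002, 1.0, -0.0, -0.0]
ft_force: [0.6, -0.4, -0.3]
width: 0.0347
grip_force: 25.0
```

Request:
play_rows(
  series=[
    [0, 0, 0.012, 0, 0, 0],
    [0, 0, 0.012, 0, 0, 0],
    [0, 0, 0.012, 0, 0, 0],
  ],
)

```text
time: 21.25
ee_pos: [0.5649, 0.3564, 0.2434]
eef_rot: [-0.002, 1.0, 0.0, 0.0]
ft_force: [-0.4, -0.4, -1.5]
width: 0.034
grip_force: 25.0
```

Request:
play_rows(
  series=[
    [0, 0, 0.015, 0, 0, 0],
    [0, 0, 0.015, 0, 0, 0],
    [0, 0, 0.015, 0, 0, 0],
  ],
)

```text
time: 21.55
ee_pos: [0.5649, 0.3564, 0.241]
eef_rot: [-0.002, 1.0, 0.0, 0.0]
ft_force: [0.2, 0.6, -0.2]
width: 0.0343
grip_force: 25.0
```

Request:
play_rows(
  series=[
    [0, 0, 0, 0, 0, 0],
    [0, 0, 0, 0, 0, 0],
    [0, 0, 0, 0, 0, 0],
  ],
  fingers=0.03,
)

```text
time: 21.85
ee_pos: [0.5648, 0.3564, 0.241]
eef_rot: [-0.002, 1.0, 0.0, -0.0]
ft_force: [0.0, -0.2, -0.6]
width: 0.0431
grip_force: 0.0
```

Request:
play_rows(
  series=[
    [0, 0, -0.1, 0, 0, 0],
    [0, 0, -0.3, 0, 0, 0],
    [0, 0, -0.6, 0, 0, 0],
    [0, 0, -0.9, 0, 0, 0],
    [0, -0.4, -0.9, 0, 0, 0],
  ],
)

```text
time: 22.35
ee_pos: [0.5642, 0.3129, 0.3841]
eef_rot: [-0.007, 1.0, 0.005, 0.004]
ft_force: [0.2, 0.5, -0.7]
width: 0.0449
grip_force: 0.0
```

Request:
play_rows(
  series=[
    [-0.1, 0, 0, 0, 0, 0],
    [-0.2, 0, 0, 0, 0, 0],
    [-0.2, 0, 0, 0, 0, 0],
    [-0.2, 0, 0, 0, 0, 0],
  ],
  fingers=-1,
)

```text
time: 22.75
ee_pos: [0.5948, 0.3066, 0.3765]
eef_rot: [-0.002, 1.0, 0.0, 0.0]
ft_force: [0.2, -0.1, -0.0]
width: 0.0208
grip_force: 0.0
```

```bash
python3 - <<'E'
from h import *
im,W,K,D=look("w11")
cv2.imwrite("pics/w11b.png",cv2.resize(im[40:264,100:412],None,fx=2.5,fy=2.5,interpolation=cv2.INTER_CUBIC))
print([((proj([p],W,K,D)[0]-[100,40])*2.5).round() for p in[(.503,.269,.03),(.5785,.1915,.085),(.574,.246,.075),(.571,.3005,.08),(.566,.356,.09)]])
E
```

```text
22.8 [0.5945 0.3069 0.3764] [-2.2e-03  1.0e+00  2.0e-04 -0.0e+00] 0.01674635850164758
[array([315., 141.]), array([119., 328.]), array([253., 313.]), array([381., 309.]), array([519., 302.])]
```

View pics/w11b.png

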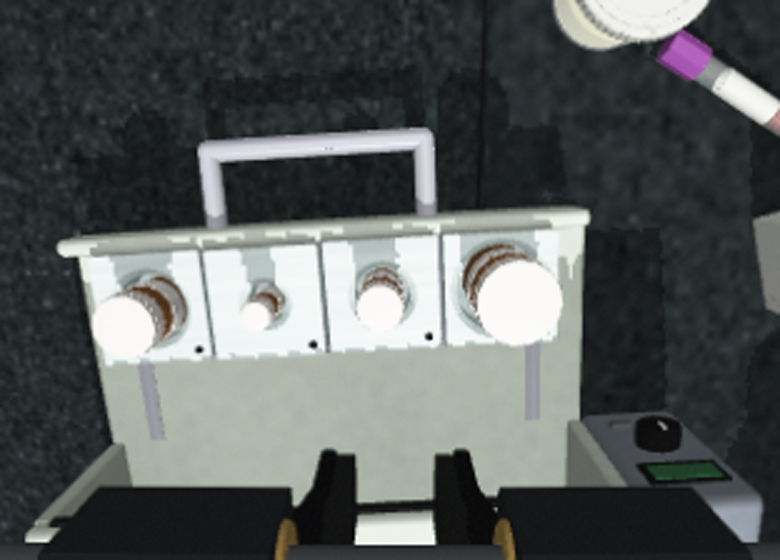

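All four caps, L (122,323), S (257,312), M (380,309) and XL (519,302), lie where seated vials should. The handle centre at (316,143) matches too. Next I go in front of the bar with the fingers closed.

Request:
play_rows(
  series=[
    [0.3, -0.09, 0, 0, 0, 0],
    [0.6, -0.18, 0, 0, 0, 0],
    [0.9, -0.265, 0, 0, 0, 0],
    [0.9, -0.265, 0, 0, 0, 0],
  ],
)

```text
time: 23.2
ee_pos: [0.4549, 0.2652, 0.3753]
eef_rot: [-0.003, 1.0, -0.0, -0.002]
ft_force: [-0.2, 0.5, -0.1]
width: 0.0006
grip_force: 0.0
```

Request:
play_rows(
  series=[
    [0, 0, 0.3, 0, 0, 0],
    [0, 0, 0.6, 0, 0, 0],
    [0, 0, 0.9, 0, 0, 0],
    [0, 0, 0.9, 0, 0, 0],
  ],
)

```text
time: 23.6
ee_pos: [0.458, 0.2654, 0.2362]
eef_rot: [-0.002, 1.0, -0.003, -0.004]
ft_force: [-1.8, -0.2, 0.7]
width: 0.0005
grip_force: 0.0
```

Request:
play_rows(
  series=[
    [0, 0, 0.15, 0, 0, 0],
    [0, 0, 0.3, 0, 0, 0],
    [0, 0, 0.3, 0, 0, 0],
  ],
)

```text
time: 23.9
ee_pos: [0.4599, 0.2664, 0.1959]
eef_rot: [-0.002, 1.0, -0.001, -0.001]
ft_force: [0.3, 0.5, 1.2]
width: 0.0005
grip_force: 0.0
```

Request:
play_rows(
  series=[
    [-0.04, 0, 0, 0, 0, 0],
    [-0.08, 0.005, 0, 0, 0, 0],
    [-0.11, 0.008, 0, 0, 0, 0],
    [-0.14, 0.01, 0, 0, 0, 0],
    [-0.17, 0.012, 0, 0, 0, 0],
  ],
)

```text
time: 24.4
ee_pos: [0.4863, 0.2682, 0.1964]
eef_rot: [-0.002, 1.0, 0.0, 0.0]
ft_force: [-0.0, -0.1, 0.6]
width: 0.0009
grip_force: 0.0
```

Request:
play_rows(
  series=[
    [-0.03, 0.002, 0, 0, 0, 0],
    [-0.06, 0.004, 0, 0, 0, 0],
    [-0.09, 0.006, 0, 0, 0, 0],
    [-0.12, 0.008, 0, 0, 0, 0],
    [-0.15, 0.01, 0, 0, 0, 0],
  ],
)

```text
time: 24.9
ee_pos: [0.5085, 0.2697, 0.1959]
eef_rot: [-0.002, 1.0, -0.0, -0.0]
ft_force: [-3.6, -0.8, 2.7]
width: 0.0005
grip_force: 1.8
```

Request:
play_rows(
  series=[
    [-0.03, 0.002, 0, 0, 0, 0],
    [-0.07, 0.004, 0, 0, 0, 0],
    [-0.11, 0.007, 0, 0, 0, 0],
    [-0.15, 0.01, 0, 0, 0, 0],
    [-0.19, 0.012, 0, 0, 0, 0],
  ],
)

```text
time: 25.4
ee_pos: [0.5373, 0.2715, 0.1959]
eef_rot: [-0.002, 1.0, -0.0, -0.0]
ft_force: [-3.5, -2.3, 2.0]
width: 0.0005
grip_force: 1.9
```

Request:
play_rows(
  series=[
    [-0.04, 0.002, 0, 0, 0, 0],
    [-0.08, 0.005, 0, 0, 0, 0],
    [-0.12, 0.008, 0, 0, 0, 0],
    [-0.16, 0.01, 0, 0, 0, 0],
    [-0.2, 0.013, 0, 0, 0, 0],
  ],
)

```text
time: 25.9
ee_pos: [0.5672, 0.2736, 0.1959]
eef_rot: [-0.002, 1.0, -0.0, -0.0]
ft_force: [-3.5, -2.5, 1.9]
width: 0.0005
grip_force: 1.9
```

Request:
play_rows(
  series=[
    [-0.03, 0.002, 0, 0, 0, 0],
    [-0.06, 0.004, 0, 0, 0, 0],
    [-0.09, 0.006, 0, 0, 0, 0],
    [-0.12, 0.008, 0, 0, 0, 0],
    [-0.14, 0.009, 0, 0, 0, 0],
  ],
)

```text
time: 26.4
ee_pos: [0.588, 0.2751, 0.1958]
eef_rot: [-0.002, 1.0, -0.0, 0.0]
ft_force: [-3.1, -3.3, 0.6]
width: 0.0007
grip_force: 1.6
```

Now slowly to the stop, watching the force.

Request:
play_rows(
  series=[
    [-0.015, 0.001, 0, 0, 0, 0],
    [-0.03, 0.002, 0, 0, 0, 0],
    [-0.045, 0.003, 0, 0, 0, 0],
    [-0.06, 0.004, 0, 0, 0, 0],
  ],
)

```text
time: 26.8
ee_pos: [0.5968, 0.2757, 0.1959]
eef_rot: [-0.002, 1.0, -0.0, -0.0]
ft_force: [-2.7, -2.8, -0.5]
width: 0.0003
grip_force: 2.1
```

Request:
play_rows(
  series=[
    [-0.012, 0.001, 0, 0, 0, 0],
    [-0.024, 0.002, 0, 0, 0, 0],
    [-0.024, 0.002, 0, 0, 0, 0],
  ],
)

```text
time: 27.1
ee_pos: [0.5985, 0.2761, 0.1955]
eef_rot: [-0.002, 1.0, -0.001, -0.003]
ft_force: [-17.2, -6.5, 10.4]
width: 0.0003
grip_force: 8.9
```

The force jump to 17 N at the expected position shows the stop is reached. I back off, rise and look.

Request:
play_rows(
  series=[
    [0.05, 0, 0, 0, 0, 0],
    [0.2, 0, 0, 0, 0, 0],
    [0.4, 0, 0, 0, 0, 0],
    [0.6, 0, 0, 0, 0, 0],
    [0.6, 0, 0, 0, 0, 0],
  ],
)

```text
time: 27.6
ee_pos: [0.5074, 0.2772, 0.1962]
eef_rot: [-0.003, 1.0, 0.001, -0.0]
ft_force: [0.2, -0.3, -0.2]
width: 0.0004
grip_force: 0.0
```

Request:
play_rows(
  series=[
    [0, 0, -0.2, 0, 0, 0],
    [0, 0, -0.5, 0, 0, 0],
    [0, 0, -0.8, 0, 0, 0],
    [0, 0, -1, 0, 0, 0],
    [0, 0, -1, 0, 0, 0],
  ],
)

```text
time: 28.1
ee_pos: [0.5119, 0.2765, 0.3517]
eef_rot: [-0.002, 1.0, 0.003, 0.004]
ft_force: [-0.1, -0.1, -1.2]
width: 0.0005
grip_force: 0.0
```

Request:
play_rows(
  series=[
    [-0.2, 0, 0, 0, 0, 0],
    [-0.5, 0, 0, 0, 0, 0],
    [-0.8, 0, 0, 0, 0, 0],
    [-0.9, 0, 0, 0, 0, 0],
    [-0.9, 0, 0, 0, 0, 0],
  ],
)

```text
time: 28.6
ee_pos: [0.6473, 0.2755, 0.3444]
eef_rot: [-0.001, 1.0, -0.0, 0.0]
ft_force: [-0.4, -0.4, 0.1]
width: -0.0
grip_force: 0.0
```

```bash
python3 - <<'E'
from h import *
im,W,K,D=look("w12")
print(status.read_state()["ft_force"])
o=im[20:264,80:432]; s=vision.camera("scene")[110:232,150:326]
cv2.imwrite("pics/w12b.png",np.hstack([cv2.resize(o,(430,298)),cv2.resize(s,(368,298)[:1]+(298,))]))
e=np.array([.998,.065,0])*.11
print([((proj([np.array(p)+e],W,K,D)[0]-[80,20])*1.22).round() for p in[(.503,.269,.03)]])
E
```

```text
28.65 [0.6459 0.2761 0.3447] [-1.6e-03  1.0e+00 -2.0e-04 -1.0e-04] 0.0004824213605917456
[-0.67730861  0.64389526  0.9668371 ]
[array([219., 159.])]
```

View pics/w12b.png

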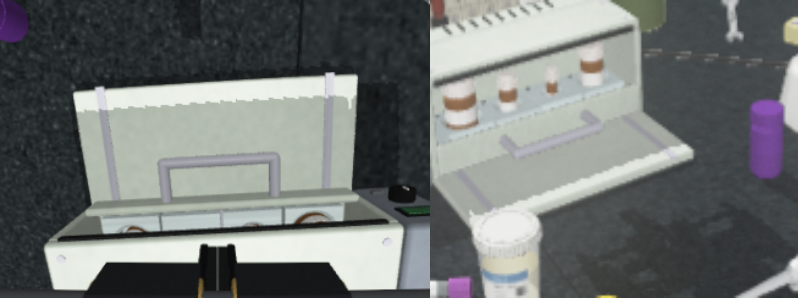

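The carriage is home, with its handle at (219,159) exactly as predicted for 110 mm of travel. All four vials stand upright under the hood.

```bash
python3 -c "
from bench import job
print(job.close_job())"
```

```text
the job is handed in; nothing more can be done
None
```

All four amber vials stand upright in their matching bores, the carriage is pushed to its stop under the hood, and the job is handed in; the verdict was not shown.

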